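# Hang the display hanger from the findings box on the rail

## Task

Pick the one large two-legged hanger out of the clutter in the open findings box and hook it over the display rail near the end farther from the black ring mark. Slide it along the rail, still hooked, until it hangs centred on the ring, and let go. Then close the box's lid fully, leaving all the other pieces in the box and the calculator, bead jar and pliers where they are.

Things in the scene. Friction and masses are not known exactly. Their poses are not given: they have to be found in the camera images.
- hanger: The target: the only large steel hanger, 79 mm tall, standing upright in the clutter, an upside-down U seen along its y. Legs 45 mm tall, 4 mm thick, 18 mm apart inside (in x), under a 4 mm top plate; feet 6 mm thick turned 12 mm outward (50 mm overall in x). 30 mm wide in y, 0.12 kg. Origin: centre between the undersides of the feet, z up; the rail goes through along its y, either way round.
- hanger_seat (a point): Point on the hanger, 45 mm above its origin: middle of the underside of the top plate, which rests on the rail when hung. Axes as the hanger.
- hanger_tab (a point): Middle of the top of the hanger's grip tab, 79 mm above its origin. The tab stands centred on the top plate: 10 mm thick in x, 30 mm wide in y, 30 mm tall. Axes as the hanger.
- rail_mid (a point): Middle of the display rail's axis: a fixed horizontal steel bar, 10 mm in diameter, along this point's y axis, its axis 155 mm above the table. Two posts of 12 mm diameter carry it from below at 155 mm to each side of this point, not rising above the bar. It stands on a wooden foot 100 x 350 x 18 mm.
- mark: The mark: a black rubber ring on the rail, 15 mm in diameter and 6 mm wide (look only, nothing catches on it). Origin: its centre, on the rail's axis, up to 100 mm to either side of the rail's middle.
- box: The findings box, white plastic, fixed to the bench: 200 mm (x) x 290 mm (y) x 60 mm tall, walls and floor 4 mm, open at the top. Origin: centre of its underside; its lid is hinged on the +x rim.
- lid (a joint): Angle of the box's clear lid about its hinge: 0 closed (lying on the rim), about 1.57 upright, at most 1.9. Stiff hinge: it stays where it is left.
- lid_hinge (a point): Middle of the lid's hinge line, on top of the box's +x wall: 100 mm in x and 60.5 mm in z from the box's origin. Its axes turn with the lid: a 5 mm clear sheet, 200 mm long from here along its own -x, 290 mm wide in y; its outer face is 5 mm along its own z.
- lid_handle (a point): Outer end region of the lid's small white knob, 170 mm from the hinge, in the middle of the lid's width, standing 35 mm out of the lid's outer face (the face away from the box).
- small_a: Clutter in the box: small steel hanger of the same shape, 45 mm tall, legs only 8 mm apart (does not fit the rail), 32 mm over its feet, 20 mm wide. Origin under its centre.
- small_b: Clutter in the box: a second small hanger, same as small_a.
- bangle: Clutter in the box: brass ring lying flat, 50 mm across, 12 mm high. Origin under its centre.
- spool: Clutter in the box: black spool standing upright, 42 mm across, 37 mm high. Origin under its centre.
- pot: Clutter in the box: amber glass pot with a steel cap, 42 mm across, 45 mm high. Origin under its centre.
- ringbox: Clutter in the box: dark wooden ring box, 42 x 42 x 34 mm. Origin under its centre.
- buckle: Clutter in the box: flat steel frame, 40 x 44 mm, 14 mm high. Origin under its centre.
- tin: Clutter in the box: flat aluminium tin, 45 x 100 x 22 mm, near the hinge. Origin under its centre.
- bar: Clutter in the box: brass bar, 25 x 120 x 12 mm, near the hinge. Origin under its centre.
- calculator: Bystander: blue pocket calculator lying flat on the bench, 140 x 100 x 21 mm. Origin under its centre.
- beadjar: Bystander: green glass jar, 60 mm across, 70 mm high. Origin under its centre.
- pliers: Bystander: pliers lying flat on the bench, about 140 mm long, 13 mm high. Origin under the joint of the pliers.

How it is judged:
On the way, in this order (a step that is already met when the one before it is completed fails the run):
1. the large hanger is lifted clear of the box (z of hanger in the frame of box above 0.07 m), for 0.1 s.
2. the hanger is hooked over the rail (a leg on each side) more than 60 mm along the rail from the ring (x of hanger_seat in the frame of rail_mid between -0.009 and 0.009 m and y of hanger_seat in the frame of rail_mid between -0.145 and 0.145 m and z of hanger_seat in the frame of rail_mid between 0.002 and 0.022 m and angle between hanger's own z axis and vertical below 0.35 rad and horizontal distance between hanger_seat and mark above 0.06 m), for 0.2 s.
3. still hooked over the rail, it slides along towards the ring (passes 25 to 50 mm from it) (x of hanger_seat in the frame of rail_mid between -0.009 and 0.009 m and y of hanger_seat in the frame of rail_mid between -0.145 and 0.145 m and z of hanger_seat in the frame of rail_mid between 0.002 and 0.03 m and angle between hanger's own z axis and vertical below 0.35 rad and horizontal distance between hanger_seat and mark between 0.025 and 0.05 m).
4. the hanger hangs on the rail centred on the ring within 9 mm, released (x of hanger_seat in the frame of rail_mid between -0.009 and 0.009 m and y of hanger_seat in the frame of rail_mid between -0.145 and 0.145 m and z of hanger_seat in the frame of rail_mid between 0.002 and 0.01 m and angle between hanger's own z axis and vertical below 0.35 rad and horizontal distance between hanger_seat and mark below 0.009 m and contact force between hanger and the arm below 0.05 N and contact force between hanger and the fingers below 0.05 N), for 0.2 s.
5. the lid is closed (value of joint lid below 0.06 rad), for 0.2 s.
At the end, for the whole second after the job is handed in: The large hanger hangs at rest over the rail, a leg on each side, its top plate resting on the bar, its middle within 10 mm of the ring; the lid is shut to within 0.06 rad (about 12 mm at its front edge); every other piece is still inside the box (x of hanger_seat in the frame of rail_mid between -0.009 and 0.009 m and y of hanger_seat in the frame of rail_mid between -0.145 and 0.145 m and z of hanger_seat in the frame of rail_mid between 0.002 and 0.01 m and angle between hanger's own z axis and vertical below 0.35 rad and horizontal distance between hanger_seat and mark below 0.01 m and linear speed of hanger below 0.05 m/s and value of joint lid below 0.06 rad and x of small_a in the frame of box between -0.1 and 0.1 m and y of small_a in the frame of box between -0.145 and 0.145 m and z of small_a in the frame of box between -0.01 and 0.06 m and x of small_b in the frame of box between -0.1 and 0.1 m and y of small_b in the frame of box between -0.145 and 0.145 m and z of small_b in the frame of box between -0.01 and 0.06 m and x of bangle in the frame of box between -0.1 and 0.1 m and y of bangle in the frame of box between -0.145 and 0.145 m and z of bangle in the frame of box between -0.01 and 0.06 m and x of spool in the frame of box between -0.1 and 0.1 m and y of spool in the frame of box between -0.145 and 0.145 m and z of spool in the frame of box between -0.01 and 0.06 m and x of pot in the frame of box between -0.1 and 0.1 m and y of pot in the frame of box between -0.145 and 0.145 m and z of pot in the frame of box between -0.01 and 0.06 m and x of ringbox in the frame of box between -0.1 and 0.1 m and y of ringbox in the frame of box between -0.145 and 0.145 m and z of ringbox in the frame of box between -0.01 and 0.06 m and x of buckle in the frame of box between -0.1 and 0.1 m and y of buckle in the frame of box between -0.145 and 0.145 m and z of buckle in the frame of box between -0.01 and 0.06 m and x of tin in the frame of box between -0.1 and 0.1 m and y of tin in the frame of box between -0.145 and 0.145 m and z of tin in the frame of box between -0.01 and 0.06 m and x of bar in the frame of box between -0.1 and 0.1 m and y of bar in the frame of box between -0.145 and 0.145 m and z of bar in the frame of box between -0.01 and 0.06 m); the robot touches nothing.
It fails at once if the calculator is pushed more than 30 mm (distance of calculator from where it was at the start of the episode above 0.03 m).
It fails at once if the beadjar is pushed more than 30 mm (distance of beadjar from where it was at the start of the episode above 0.03 m).
It fails at once if the pliers is pushed more than 30 mm (distance of pliers from where it was at the start of the episode above 0.03 m).
It also fails if it takes over 64 s, if anything falls off the work surface, if the arm or the gripper's body presses on something with over 40 N, if the wrist force passes 120 N, or if a joint passes its speed limit or range.

## Robot

A 7-joint arm with a two-finger parallel gripper is mounted at the origin on the work surface. World frame = base frame: x ahead of the robot, y to its left, z up, the work surface at z = 0. Lengths are in m, angles in rad, forces in N, time in s.
With the tool pointing down it reaches from about 0.425 to 0.95 m from the base axis. Payload 4.7 kg.
Tool frame: the origin (TCP) lies on the centre line of the jaws, within the pads' length; the fingertips stand robot.nose_length ahead of it and the grasp point (between the pads) lies 8 mm behind it (robot.nose_length is the distance from the TCP to the fingertips, in m); z points along the fingers, y is the line along which they close (so a half turn about z gives the same grasp; the last joint's range is limited). The gripper opens to 85 mm and grips with 20 to 120 N. Pads are 22 mm wide; open, the fingers measure 114 mm over their backs; the gripper's body (76 mm by 85 mm) begins 54 mm behind the grasp point. The pads swing forward as they close: fully open they stand 13 mm farther back than shut.
Start: joints at [-1.373, 0.469, -0.049, 1.532, 0.024, 1.141, -0.082], TCP at [0.152, 0.658, 0.242] pointing down, gripper open.
Joint ranges: [-2.59, 2.59], [-0.33, 1.99], [-1.39, 1.29], [0.1, 2.45], [-1.04, 4.18], [0.21, 1.99], [-2.66, 2.66]. Speed limits (rad/s): [2.57, 2.57, 3.14, 3.14, 3.14, 3.14, 3.14].

## Interface

Orientations are given as [roll, pitch, yaw] about the fixed x, y, z axes, in that order (R = Rz(yaw) Ry(pitch) Rx(roll)).
In Python, from plant import robot gives the robot as it stands. Calls block until the motion is done:
- robot.goto(position, orientation): joint-space move of the TCP to a pose.
- robot.move_straight(position, vel=0.15, attitude=None, contact_N=None): straight line of the TCP; attitude=None keeps the orientation; vel is the mean speed in m/s. With contact_N (N) it stops when the force on the tool has changed by that much, and returns True; else False.
- robot.move_joints(angles): joint-space move.
- robot.grip(opening, strength=None): opening from 0.0 (shut) to 1.0 (fully open); strength is the grip in N (None keeps the last); returns when the fingers have stopped.
- robot.sleep(seconds).
- robot.inverse_kinematics(position, orientation): joint angles nearest the present ones, or None.
- robot.sense(): the state.
- robot.grab_frame(name): name is "scene" or "top" or "wrist"; returns a dict with "image" (384x512x3 uint8, red, green, blue), "range_z" (384x512 float32, m along the optical axis (not along the pixel's ray), 0 where there is no reading), "fx", "fy", "cx", "cy" (pixels), "R" (3x3) and "t" (3): a world point X has camera coordinates R X + t. Camera axes: x right, y down, z forward; pixel columns grow to the right and rows downward; lengths in m; the calibration is good to about 2 mm. The wrist camera is an equidistant fisheye: a pixel r from the principal point sees the ray r / f radians off the axis. A picture is of the moment at which its call begins.
A pose or a line that the arm cannot do raises robot.IKError and nothing moves.
- robot.close_job(): hands the job in; it is judged then, once.
The state is a dict: "t": time; "joint_pos": joint angles; "joint_velocities": joint speeds; "effort": joint torques, N m; "tcp_pos": TCP position; "tcp_rot": TCP orientation; "wrist_force": force on the tool from outside, world axes, zero at the start; "torque": the same for the moment, N m; "opening": opening from 0.0 (shut) to 1.0 (fully open); "gripper_force": force on a finger pad.
Only numpy, scipy, OpenCV 4.12 (cv2) and the standard library are available. Lean on these libraries where they do the work, as an engineer would, in place of code of your own. Each camera call takes 0.05 s, during which the arm holds its last target. There are 200 camera calls.

## Working session

There is one attempt and no reset: what is moved stays moved. The work goes in short steps, each a Python script; the robot and the scene stay as the last script left them, time stands still between calls to the robot, and variables do not carry over. Pictures are saved under pics/ and viewed, at most 10 in all, crops included, and the job is handed in when it is done.

```bash
mkdir -p pics; ls; cat > h.py <<'E'
import numpy as np, cv2
from plant import robot
def cloud(f):
    z=f["range_z"]; h,w=z.shape; v,u=np.mgrid[:h,:w]
    P=np.stack([(u-f["cx"])/f["fx"]*z,(v-f["cy"])/f["fy"]*z,z],-1)
    W=(P-f["t"])@f["R"]; W[z==0]=np.nan
    return W
def save(n,im): cv2.imwrite(f"pics/{n}.png",im[...,::-1])
E
python3 - <<'E'
from h import *
print(robot.nose_length, robot.sense())
for n in("scene","top"):
    f=robot.grab_frame(n); np.savez(n+".npz",**f); save(n,f["image"])
    print(n,f["fx"],f["cx"],f["cy"],-f["R"].T@f["t"],f["R"].round(3).tolist(),(f["range_z"]>0).mean())
E
```

```text
pics
0.011 {'t': 0.0, 'joint_pos': array([-1.37291307,  0.46945034, -0.0486408 ,  1.53369163,  0.02412458,
        1.14098978, -0.08226384]), 'joint_velocities': array([ 2.18047023e-04,  6.35612742e-05, -6.54858230e-04,  5.69524002e-05,
        1.56293322e-03,  1.80225180e-04, -1.71475040e-03]), 'effort': array([ 6.32722258e-04, -5.10329604e+01, -4.63130116e-02, -2.37701458e+01,
        1.07515475e-02,  7.80284900e-03, -1.48819947e-05]), 'tcp_pos': array([0.15161215, 0.65717765, 0.24125652]), 'tcp_rot': array([-3.13964175e+00,  7.28788461e-05,  2.91492839e+00]), 'wrist_force': array([-0.12409953, -0.27492133,  0.34367265]), 'torque': array([-0.00075638, -0.02501474,  0.01950372]), 'gripper_force': 0.0, 'opening': 1.002137834456147}
scene 441.9017938722877 251.54293458644366 187.60037402567542 [1.04996878 0.45460863 0.91360714] [[-0.752, 0.659, 0.002], [0.515, 0.589, -0.623], [-0.412, -0.467, -0.782]] 0.9958852132161459
top 438.2366718993818 255.3258075665815 197.25198244759952 [0.52697409 0.00941995 1.2409487 ] [[0.004, -1.0, 0.006], [-0.998, -0.005, -0.069], [0.069, -0.006, -0.998]] 0.9959615071614584
```

View pics/scene.png

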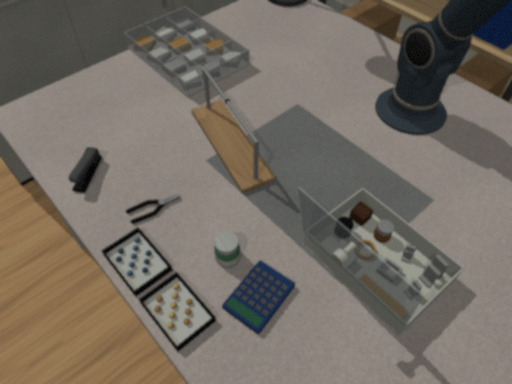

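View pics/top.png

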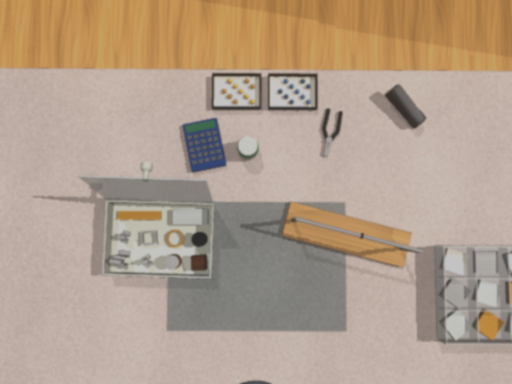

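The scene view shows the box with its lid upright, around (380,250), and the rail around (230,130). In the top view the box spans u 105–213, v 202–277, with hanger candidates at its left near (120,237), (118,260) and (142,260). The rail runs from (293,219) to about (410,250), with the ring near (362,236). The calculator is at (204,145), the jar at (248,147) and the pliers at (330,135).

```bash
python3 - <<'E'
from h import *
fs={n:dict(np.load(n+".npz")) for n in("top","scene")}
for n,f in fs.items():
    W=cloud(f); f["W"]=W
f=fs["top"];W=f["W"]
for u,v in[(160,240),(107,240),(213,240),(160,203),(160,276),(250,300),(350,236)]: print(u,v,W[v,u].round(4))
for n in fs:
    W=fs[n]["W"]; x,y,z=W[...,0],W[...,1],W[...,2]
    m=(z>0.068)&(z<.12)&(x>.3)&(x<.56)&(y>.05)&(y<.4)
    c,l,s,_=cv2.connectedComponentsWithStats(m.astype(np.uint8))
    for i in range(1,c):
        if s[i,4]>3: print(n,"hi",s[i],np.median(W[l==i],0).round(4),W[l==i].min(0).round(3),W[l==i].max(0).round(3))
    # rim
    m=(z>0.053)&(z<.066)&(x>.3)&(x<.56)&(y>.05)&(y<.4); p=W[m]
    print(n,"rim",m.sum(),np.percentile(p,[1,50,99],axis=0).round(4).tolist(), cv2.minAreaRect((p[:,:2]*1000).astype(np.float32)))
    # rail
    m=(z>0.145)&(z<.17)&(x>.25)&(x<.65)&(y>-.5)&(y<.0); p=W[m]; 
    if m.sum()>5:
        c=np.median(p,0); d=np.linalg.svd((p-c)[:,:2])[2][0]; a=(p-c)[:,:2]@d
        print(n,"rail",m.sum(),c.round(4),d.round(4),np.arctan2(d[1],d[0]),(c[:2]+a.min()*d).round(4),(c[:2]+a.max()*d).round(4),np.percentile(p[:,2],[5,50,95]).round(4))
        k=m&(fs[n]["image"].max(-1)<60); print("dark",k.sum(),W[k].mean(0).round(4) if k.any() else"", W[k].min(0),W[k].max(0))
a=cv2.resize(fs["top"]["image"][195:285,95:220],None,fx=4,fy=4,interpolation=2)
b=cv2.resize(fs["top"]["image"][195:275,280:430],None,fx=4,fy=4,interpolation=2)
o=np.zeros((360+240,800,3),np.uint8);o[:360,:500]=a; o[360:600,:600]=b[:240]
save("crop",o)
E
```

```text
160 240 [0.4909 0.269  0.0065]
107 240 [0.4914 0.4052 0.0426]
213 240 [0.4922 0.1184 0.031 ]
160 203 [0.5917 0.2593 0.0615]
160 276 [0.3972 0.2555 0.0622]
250 300 [0.3253 0.0161 0.0023]
350 236 [ 0.5045 -0.2612  0.0194]
top hi [109 259  14   5  56] [0.438  0.3688 0.0821] [0.433 0.354 0.068] [0.443 0.386 0.088]
top rim 332 [[0.3942, 0.1174, 0.0531], [0.4017, 0.2143, 0.0594], [0.5548, 0.392, 0.0647]] ((479.4200439453125, 258.2125244140625), (279.0745849609375, 168.09365844726562), 88.54646301269531)
top rail 535 [ 0.5096 -0.2532  0.1602] [-0.2468 -0.9691] -1.8201750297806265 [ 0.5496 -0.0961] [ 0.4705 -0.4066] [0.1558 0.1602 0.1639]Traceback (most recent call last):
  File "<stdin>", line 21, in <module>
    return umr_minimum(a, axis, None, out, keepdims, initial, where)
ValueError: zero-size array to reduction operation minimum which has no identity
```

```bash
python3 - <<'E'
from h import *
fs={n:dict(np.load(n+".npz")) for n in("top","scene")}
for n,f in fs.items():
    W=f["W"]=cloud(f); x,y,z=W[...,0],W[...,1],W[...,2]
    m=(z>0.068)&(z<.1)&(x>.38)&(x<.54)&(y>.1)&(y<.4)
    c,l,s,_=cv2.connectedComponentsWithStats(m.astype(np.uint8))
    for i in range(1,c):
        if s[i,4]>3: 
            p=W[l==i];p=p[p[:,2]>.078]
            if len(p)>3: print(n,"tab",s[i],np.median(p,0).round(4),cv2.minAreaRect((p[:,:2]*1000).astype(np.float32)))
    m=(z>0.147)&(z<.175)&(x>.4)&(x<.62)&(y>-.45)&(y<-.05)&(abs((x-.5096)*.969-(y+.2532)*.2468)<.025); p=W[m]
    if m.sum()>5:
        c=np.median(p,0); d=np.linalg.svd((p-c)[:,:2])[2][0]; a=(p-c)[:,:2]@d
        print(n,"rail",m.sum(),c.round(4),d.round(4),(c[:2]+a.min()*d).round(4),(c[:2]+a.max()*d).round(4),np.percentile(p[:,2],[5,50,95]).round(4))
        g=f["image"].max(-1).astype(int); e=(W-c)[...,:2]@d
        for lo in np.arange(-.16,.16,.008):
            q=m&(e>=lo)&(e<lo+.008)
            if q.sum(): print("%.3f:%d/%d/%.3f"%(lo+.004,g[q].min(),np.median(g[q]),z[q].max()),end=" ")
        print()
    q=f["image"].astype(int)
t=fs["top"]; 
W=t["W"];z=W[...,2]
for r in [238,250,260,268]: print(r,[(u,z[r,u].round(3)) for u in range(102,116)])
a=cv2.resize(t["image"][195:285,95:220],None,fx=4,fy=4,interpolation=2)
b=cv2.resize(t["image"][195:255,280:430],None,fx=4,fy=4,interpolation=2)
s=cv2.resize(fs["scene"]["image"][60:190,190:280],None,fx=3,fy=3,interpolation=2)
o=np.zeros((600,800,3),np.uint8);o[:360,:500]=a; o[360:600,:600]=b; o[:390,510:780]=s[:390]
save("crop",o)
E
```

```text
top tab [109 259  14   5  56] [0.4379 0.3688 0.0832] ((437.52423095703125, 369.8863220214844), (30.879718780517578, 10.525049209594727), 85.62186431884766)
top rail 535 [ 0.5096 -0.2532  0.1602] [-0.2468 -0.9691] [ 0.5496 -0.0961] [ 0.4705 -0.4066] [0.1558 0.1602 0.1639]
-0.156:125/149/0.164 -0.148:146/153/0.163 -0.140:147/152/0.163 -0.132:147/153/0.162 -0.124:145/153/0.164 -0.116:146/152/0.163 -0.108:147/152/0.163 -0.100:146/153/0.163 -0.092:147/152/0.165 -0.084:146/153/0.163 -0.076:146/153/0.164 -0.068:147/153/0.164 -0.060:145/153/0.167 -0.052:146/153/0.164 -0.044:146/153/0.162 -0.036:146/154/0.161 -0.028:146/154/0.163 -0.020:148/153/0.164 -0.012:146/153/0.163 -0.004:140/153/0.162 0.004:75/114/0.167 0.012:121/148/0.165 0.020:146/153/0.164 0.028:147/154/0.164 0.036:148/154/0.164 0.044:148/155/0.164 0.052:148/154/0.165 0.060:147/154/0.165 0.068:148/156/0.162 0.076:146/155/0.163 0.084:148/154/0.164 0.092:131/146/0.165 0.100:117/153/0.164 0.108:102/154/0.163 0.116:110/153/0.164 0.124:105/150/0.165 0.132:110/149/0.163 0.140:119/146/0.163 0.148:119/146/0.166 0.156:135/145/0.164 
scene ta
[... 1798 characters left out ...]
np.float64(0.055)), (104, np.float64(0.059)), (105, np.float64(0.051)), (106, np.float64(0.046)), (107, np.float64(0.038)), (108, np.float64(0.027)), (109, np.float64(0.015)), (110, np.float64(0.082)), (111, np.float64(0.076)), (112, np.float64(0.081)), (113, np.float64(0.083)), (114, np.float64(0.081)), (115, np.float64(0.086))]
268 [(102, np.float64(0.002)), (103, np.float64(0.058)), (104, np.float64(0.056)), (105, np.float64(0.049)), (106, np.float64(0.037)), (107, np.float64(0.032)), (108, np.float64(0.025)), (109, np.float64(0.012)), (110, np.float64(0.005)), (111, np.float64(0.002)), (112, np.float64(0.006)), (113, np.float64(0.002)), (114, np.float64(0.004)), (115, np.float64(0.003))]
```

View pics/crop.png

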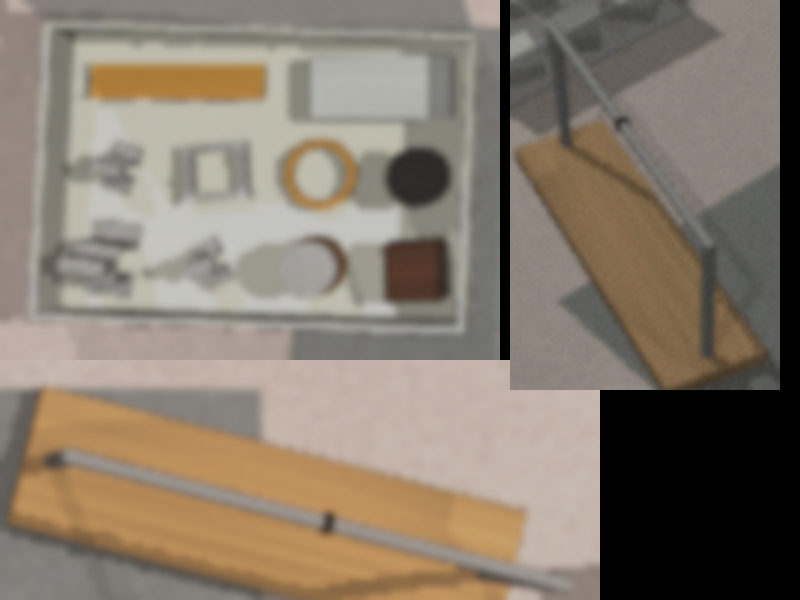

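The crop shows the large hanger's tab at crop (88,262), which is u 117, v 260. The ring is at crop (328,522), which is u 362, v 235.5. Top and scene agree:

| Item | Position | Check |
|---|---|---|
| Tab top | about (0.438, 0.371, 0.083) | 79 mm plus the 4 mm floor, as expected |
| Rail middle | about (0.511, -0.2505), top at 0.160 | direction (0.247, 0.969) |
| Ring | about (0.509, -0.2585) | so the farther end is at +y |

I'll move now and refine with the wrist camera.

```bash
cat >> h.py <<'E'
def wcloud(f):
    z=f["range_z"]; h,w=z.shape; v,u=np.mgrid[:h,:w]
    a,b=(u-f["cx"])/f["fx"],(v-f["cy"])/f["fy"]; r=np.hypot(a,b)+1e-9
    k=np.tan(np.minimum(r,1.4))/r*z
    W=(np.stack([a*k,b*k,z],-1)-f["t"])@f["R"]; W[(z==0)|(r>1.4)]=np.nan
    return W
def S(): 
    s=robot.sense(); print("t%.2f"%s["t"],"tcp",s["tcp_pos"].round(4),s["tcp_rot"].round(3),"F",s["wrist_force"].round(2),"op %.3f gf %.1f"%(s["opening"],s["gripper_force"])); return s
def tab(W):
    x,y,z=W[...,0],W[...,1],W[...,2]
    p=W[(z>.077)&(z<.09)&(abs(x-.438)<.04)&(abs(y-.371)<.04)]
    return p, p.mean(0).round(4), cv2.minAreaRect((p[:,:2]*1000).astype(np.float32))
E
python3 - <<'E'
from h import *
q=np.load("top.npz"); W=cloud(dict(q)); x,y,z=W[...,0],W[...,1],W[...,2]
m=(z>.08)&(x>.54)&(x<.75)&(y>.1)&(y<.42); p=W[m]; print("lid",m.sum(),np.percentile(p,[2,50,98],axis=0).round(3).tolist() if m.any() else"")
for yaw in(1.55,-1.6):
    print(yaw,[None if (j:=robot.inverse_kinematics(P,[np.pi,0,w])) is None else j.round(2) for P,w in(([.438,.37,.068],yaw),([.533,-.163,.25],yaw-.2),([.509,-.2585,.18],yaw-.2))])
robot.goto([.438,.34,.22],[np.pi,0,1.52]); robot.grip(.3); S()
f=robot.grab_frame("wrist"); np.savez("w1.npz",**f); save("w1",f["image"]); print("cam",-f["R"].T@f["t"])
p,c,r=tab(wcloud(f)); print(len(p),c,r)
E
```

```text
lid 2824 [[0.599, 0.121, 0.085], [0.623, 0.258, 0.192], [0.666, 0.398, 0.257]]
1.55 [array([-1.  ,  0.53,  0.29,  1.94, -0.23,  0.7 , -0.59]), array([-0.52,  0.38,  0.97,  1.85, -0.35,  1.1 ,  0.36]), array([-0.22,  0.46,  0.83,  1.89, -0.41,  0.97,  0.57])]
-1.6 [array([-0.54,  0.54, -0.31,  1.92,  0.24,  0.73,  2.12]), array([-0.67,  0.53,  1.27,  1.85, -0.55,  1.18, -2.58]), array([-0.38,  0.59,  1.12,  1.9 , -0.61,  1.05, -2.38])]
t2.27 tcp [0.438 0.34  0.22 ] [ 3.142 -0.     1.52 ] F [-0.62 -0.29 -0.6 ] op 0.301 gf 0.0
cam [0.44124335 0.4147948  0.35078309]
356 [0.4357 0.373  0.0821] ((435.7662048339844, 372.7132263183594), (29.35964584350586, 10.038515090942383), 82.15325164794922)
```

The wrist view gives the tab at (0.436, 0.373), 29 × 10 mm, top at 0.082, yaw -0.137. This agrees with the other two views, so I'll grasp.

```bash
python3 - <<'E'
from h import *
R=[np.pi,0,1.434]
robot.goto([.4365,.372,.13],R); 
print(robot.move_straight([.4365,.372,.068],vel=.08,contact_N=6)); S()
robot.grip(0,60); S()
robot.move_straight([.4365,.372,.27],vel=.1); S()
for n in("wrist","scene","top"):
    f=robot.grab_frame(n); np.savez(n+"2.npz",**f)
    if n=="wrist": save("w2",f["image"])
    else: 
        W=cloud(f);x,y,z=W[...,0],W[...,1],W[...,2]
        p=W[(abs(x-.4365)<.07)&(abs(y-.372)<.07)&(z>.15)&(z<.26)]
        print(n,len(p)); 
        for lo in np.arange(.17,.26,.01):
            k=p[(p[:,2]>=lo)&(p[:,2]<lo+.01)]
            if len(k): print("%.2f"%lo,len(k),k.min(0).round(3),k.max(0).round(3))
s=cv2.resize(np.load("scene2.npz")["image"][150:330,330:512],None,fx=3,fy=3); save("s2",s)
E
```

```text
False
t3.72 tcp [0.4368 0.3722 0.0682] [ 3.141 -0.     1.434] F [-0.33  0.46 -0.93] op 0.302 gf 0.0
t4.00 tcp [0.4368 0.3724 0.0687] [ 3.141e+00 -1.000e-03  1.434e+00] F [-0.76  0.13  2.73] op 0.105 gf 59.2
t6.17 tcp [0.4363 0.3718 0.2695] [-3.141e+00  1.000e-03  1.434e+00] F [ 0.01  0.68 -0.79] op 0.107 gf 58.7
scene 513
0.20 74 [0.413 0.354 0.202] [0.463 0.39  0.21 ]
0.21 125 [0.417 0.355 0.21 ] [0.461 0.389 0.22 ]
0.22 75 [0.427 0.356 0.22 ] [0.451 0.388 0.23 ]
0.23 73 [0.427 0.355 0.23 ] [0.452 0.388 0.24 ]
0.24 74 [0.427 0.355 0.24 ] [0.452 0.388 0.25 ]
0.25 92 [0.428 0.355 0.25 ] [0.452 0.388 0.26 ]
top 203
0.20 38 [0.413 0.352 0.206] [0.461 0.382 0.21 ]
0.21 93 [0.411 0.353 0.21 ] [0.462 0.384 0.22 ]
0.22 14 [0.422 0.353 0.221] [0.451 0.38  0.23 ]
0.23 10 [0.423 0.353 0.23 ] [0.45 0.37 0.24]
0.24 11 [0.423 0.354 0.24 ] [0.448 0.36  0.249]
0.25 37 [0.422 0.354 0.25 ] [0.449 0.365 0.259]
```

View pics/s2.png

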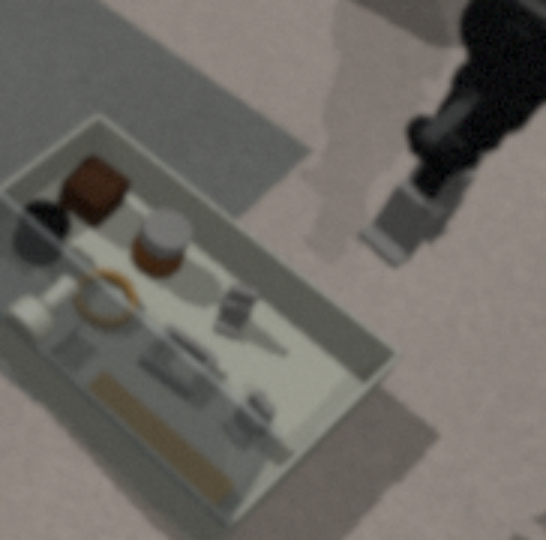

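The hanger is held upright, at about (400,220) in this crop, and the rest of the clutter is undisturbed. Next I'll hover past the ring to re-measure the rail and ring with the wrist camera.

```bash
python3 - <<'E'
from h import *
robot.goto([.484,-.355,.29],[np.pi,0,1.32]); S()
f=robot.grab_frame("wrist"); np.savez("w3.npz",**f); save("w3",f["image"]); print("cam",-f["R"].T@f["t"])
W=wcloud(f); x,y,z=W[...,0],W[...,1],W[...,2]
m=(z>0.147)&(z<.175)&(y>-.42)&(y<-.09)&(abs((x-.511)*.969-(y+.2505)*.2468)<.015); p=W[m]
c=np.median(p,0); d=np.linalg.svd((p-c)[:,:2],full_matrices=False)[2][0]; d*=np.sign(d[1]); a=(p-c)[:,:2]@d
print("rail",m.sum(),c.round(4),d.round(4),(c[:2]+a.min()*d).round(4),(c[:2]+a.max()*d).round(4),np.percentile(p[:,2],[5,50,95]).round(4))
x0=(-.2585-c[1])/d[1]; print("rail x at y=-.2585",c[0]+x0*d[0],"at -.163",c[0]+(-.163-c[1])/d[1]*d[0])
g=f["image"].max(-1); k=m&(g<100)&(abs(y+.2585)<.03); print("dark",k.sum(),W[k].mean(0).round(4),np.percentile(W[k],[5,95],axis=0).round(4).tolist())
E
```

```text
t8.90 tcp [ 0.4849 -0.3538  0.2899] [-3.142e+00 -1.000e-03  1.322e+00] F [-0.49  0.13 -1.89] op 0.106 gf 58.6
cam [ 0.5027795  -0.28126518  0.4206741 ]
rail 2432 [ 0.5003 -0.2828  0.1584] [0.2469 0.969 ] [ 0.4749 -0.3825] [ 0.524  -0.1898] [0.1556 0.1584 0.1601]
rail x at y=-.2585 0.5065142702417748 at -.163 0.5308510264688469
dark 399 [ 0.505  -0.2627  0.158 ] [[0.497, -0.2869, 0.1554], [0.5143, -0.233, 0.1612]]
```

View pics/w3.png

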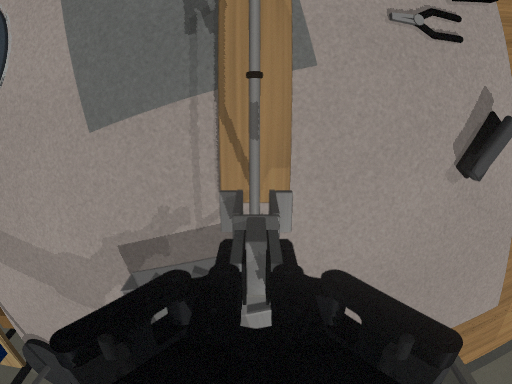

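The ring is at pixel (254.5,74.5), and the rail runs between the hanger's legs at u≈230–280.

```bash
python3 - <<'E'
from h import *
f=dict(np.load("w3.npz"))
a,b=(254.5-f["cx"])/f["fx"],(74.5-f["cy"])/f["fy"]; r=np.hypot(a,b)
C=-f["R"].T@f["t"]; D=f["R"].T@np.array([np.sin(r)*a/r,np.sin(r)*b/r,np.cos(r)])
print("ring wrist ray",C+D*(.158-C[2])/D[2], wcloud(f)[74,250:260].round(3).tolist()[::3])
def ray(n,u,v):
    f=dict(np.load(n+".npz")); C=-f["R"].T@f["t"]; D=f["R"].T@np.array([(u-f["cx"])/f["fx"],(v-f["cy"])/f["fy"],1]); return C+D*(.158-C[2])/D[2]
print("top",ray("top",362,235.5)); 
# dark centroid scene
g=np.load("scene.npz")["image"].max(-1); W=cloud(dict(np.load("scene.npz")))
m=(abs(W[...,2]-.158)<.012)&(abs(W[...,1]+.2585)<.03)&(abs(W[...,0]-.509)<.02)&(g<80); v,u=np.nonzero(m); print("scene",m.sum(),u.mean(),v.mean(),ray("scene",u.mean(),v.mean()))
E
```

```text
ring wrist ray [ 0.50727672 -0.2580007   0.158     ] [[0.504, -0.257, 0.162], [0.506, -0.258, 0.161], [0.509, -0.258, 0.162], [0.511, -0.259, 0.16]]
top [ 0.5083601  -0.26010911  0.158     ]
scene 10 226.4 100.1 [ 0.50957494 -0.25790552  0.158     ]
```

```bash
python3 - <<'E'
from h import *
d=np.array([.2468,.9691]); R=[np.pi,0,1.321]
h=np.array([.508,-.2585])+.1*d
robot.goto([*h,.27],R); S()
f=robot.grab_frame("scene"); save("s4",cv2.resize(f["image"][60:190,170:300],None,fx=4,fy=4))
print(robot.move_straight([*h,.205],vel=.12,contact_N=5)); s=S()
print(robot.move_straight([*h,.176],vel=.03,contact_N=4)); s=S()
f=robot.grab_frame("scene"); save("s5",cv2.resize(f["image"][60:190,170:300],None,fx=4,fy=4))
E
```

```text
t9.77 tcp [ 0.5325 -0.1631  0.2704] [3.141e+00 1.000e-03 1.320e+00] F [ 0.14 -0.49 -2.24] op 0.107 gf 58.6
False
t10.51 tcp [ 0.5331 -0.1624  0.2056] [3.14 0.   1.32] F [-0.57  0.14 -1.15] op 0.104 gf 58.6
True
t11.30 tcp [ 0.5325 -0.1615  0.1796] [-3.14  -0.     1.321] F [-0.75 -0.    4.3 ] op 0.108 gf 59.5
```

View pics/s5.png

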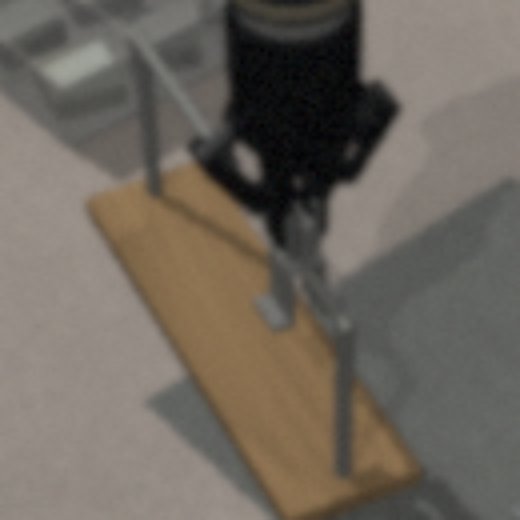

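The TCP made contact at z=0.1796, against 0.1795 predicted. In the picture the hanger straddles the bar at (290,290), with one leg visible on the near side. Next I'll slide it.

```bash
python3 - <<'E'
from h import *
d=np.array([.2468,.9691]); m=np.array([.508,-.2585])
robot.sleep(.3)
robot.move_straight([*(m+.1*d),.181],vel=.03)
robot.move_straight([*m,.181],vel=.06); S()
print(robot.move_straight([*m,.176],vel=.02,contact_N=3)); s=S()
p=s["tcp_pos"]
robot.grip(.3); robot.sleep(.3); S()
robot.move_straight([*p[:2],.29],vel=.1)
f=robot.grab_frame("scene"); save("s6",cv2.resize(f["image"][60:190,170:300],None,fx=4,fy=4))
robot.goto([p[0]-.024,p[1]-.095,.30],[np.pi,0,1.321]); S()
f=robot.grab_frame("wrist"); np.savez("w6.npz",**f); save("w6",f["image"])
W=wcloud(f); x,y,z=W[...,0],W[...,1],W[...,2]
for lo,hi in((.185,.2),(.157,.17)):
    k=W[(abs(y+.2585)<.04)&(abs(x-.508)<.04)&(z>lo)&(z<hi)]
    if len(k): print(lo,len(k),k.mean(0).round(4),cv2.minAreaRect((k[:,:2]*1000).astype(np.float32)))
f=robot.grab_frame("top"); W=cloud(f); x,y,z=W[...,0],W[...,1],W[...,2]
k=W[(abs(y+.2585)<.04)&(abs(x-.508)<.04)&(z>.185)&(z<.2)]; print("top",len(k),k.mean(0) if len(k) else "")
E
```

```text
t13.72 tcp [ 0.5082 -0.2581  0.181 ] [-3.139 -0.     1.322] F [-0.19 -0.66 -1.72] op 0.105 gf 58.6
True
t13.93 tcp [ 0.5084 -0.2583  0.1796] [-3.139 -0.     1.322] F [-0.68  0.47  4.4 ] op 0.106 gf 59.5
t14.54 tcp [ 0.5076 -0.2581  0.1784] [-3.137 -0.     1.321] F [-0.45 -0.47 -0.  ] op 0.301 gf 0.0
t16.33 tcp [ 0.4837 -0.3544  0.2996] [-3.141 -0.     1.318] F [ 0.85 -0.2  -1.45] op 0.300 gf 0.0
0.185 485 [ 0.5083 -0.2589  0.193 ] ((508.1573486328125, -258.4439392089844), (29.476829528808594, 10.247457504272461), 75.61079406738281)
0.157 968 [ 0.5064 -0.2599  0.161 ] ((507.27069091796875, -258.5230407714844), (82.85225677490234, 25.699989318847656), 75.85466003417969)
top 60 [ 0.50945759 -0.25863448  0.19476064]
```

View pics/w6.png

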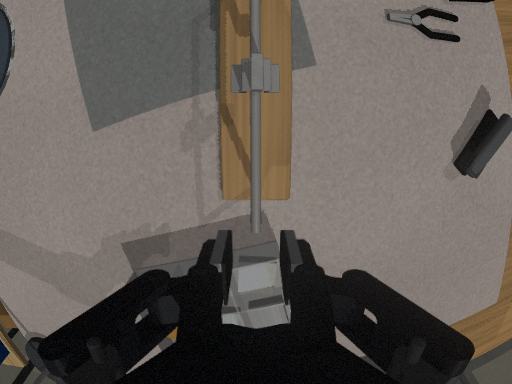

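The hanger's tab covers the ring at (257,70). It measures (0.508,-0.2586) from two views, seated and released. Next is the lid: I'll fit its plane, then push it over with shut fingers, clear of the knob.

```bash
python3 - <<'E'
from h import *
for n in("top","scene2"):
    W=cloud(dict(np.load(n+".npz"))); x,y,z=W[...,0],W[...,1],W[...,2]
    m=(z>.075)&(x>.58)&(x<.75)&(y>.13)&(y<.22)|(z>.075)&(x>.58)&(x<.75)&(y>.29)&(y<.38); p=W[m]
    if len(p)<20: print(n,len(p)); continue
    A=np.c_[p[:,2]-.0605,p[:,1]-.258,np.ones(len(p))]; c=np.linalg.lstsq(A,p[:,0],rcond=None)[0]
    r=p[:,0]-A@c; k=abs(r)<.01; c=np.linalg.lstsq(A[k],p[k,0],rcond=None)[0]
    print(n,len(p),k.mean(),"dx/dz,dx/dy,x0",c.round(4),"theta",np.pi/2+np.arctan(c[0]),"zmax",np.percentile(p[:,2],99.5))
for P in([.74,.18,.36],[.74,.18,.226],[.437,.18,.0765]):
    print([None if (j:=robot.inverse_kinematics(P,[np.pi,0,w])) is None else j.round(2) for w in(3.13,-.02)])
E
```

```text
top 1700 1.0 dx/dz,dx/dy,x0 [0.2114 0.0261 0.595 ] theta 1.7791575173977257 zmax 0.2591807410840467
scene2 2995 1.0 dx/dz,dx/dy,x0 [0.2015 0.0249 0.6004] theta 1.7696522538917072 zmax 0.25689315606538243
[array([-0.4 ,  0.57,  0.18,  1.12, -0.1 ,  1.46,  1.33]), array([-0.6 ,  0.61,  0.58,  1.14, -0.32,  1.48, -1.67])]
[array([-0.36,  0.63,  0.12,  1.32, -0.07,  1.2 ,  1.32]), array([-0.63,  0.68,  0.58,  1.34, -0.37,  1.24, -1.62])]
[array([-0.45,  0.38, -0.04,  2.15,  0.03,  0.61,  1.05]), array([-0.78,  0.39,  0.37,  2.17, -0.24,  0.62, -1.83])]
```

```bash
cat > lid.py <<'E'
from h import *
R=[np.pi,0,3.12]; H=np.array([.596,.0605]); Y=.18
robot.move_straight([.484,-.354,.36],vel=.15)
robot.grip(0,20)
robot.goto([.73,Y,.36],R)
robot.move_straight([.73,Y,.226],vel=.15); S()
def tcp(th,r=.16):
    u=np.array([-np.cos(th),np.sin(th)]); n=np.array([np.sin(th),np.cos(th)])
    p=H+r*u+n*(.005+.011*np.sin(th)); return [p[0],Y,p[1]+.011]
a=tcp(1.3)
robot.move_straight([a[0],Y,.226],vel=.1); S()
for th in np.arange(1.2,.05,-.15):
    robot.move_straight(tcp(th),vel=.12)
S()
e=tcp(0); e[2]-=.006
print(robot.move_straight(e,vel=.03,contact_N=12)); S()
e[2]=.25; robot.move_straight(e,vel=.15); S()
for n in("top","scene"):
    f=robot.grab_frame(n); np.savez(n+"9.npz",**f); save(n+"9",f["image"])
    W=cloud(f); x,y,z=W[...,0],W[...,1],W[...,2]
    p=W[(x>.38)&(x<.62)&(y>.12)&(y<.4)&(z>.03)&(z<.2)]; print(n,len(p),np.percentile(p[:,2],[5,50,95]).round(4))
    for lo,hi in((.40,.43),(.57,.6)):
        k=p[(p[:,0]>lo)&(p[:,0]<hi)]; print(lo,np.median(k[:,2]) if len(k) else None)
    k=W[(abs(y+.2585)<.04)&(abs(x-.508)<.04)&(z>.185)&(z<.2)]; print(len(k),k.mean(0) if len(k) else"")
E
python3 lid.py
```

```text
t20.50 tcp [0.7307 0.1801 0.2274] [3.141e+00 2.000e-03 3.120e+00] F [0.03 0.13 0.31] op 0.002 gf 0.0
t22.27 tcp [0.5683 0.1797 0.2256] [-3.141e+00 -1.000e-03  3.120e+00] F [-0.37 -0.    0.36] op -0.001 gf 0.0
t25.07 tcp [0.4393 0.1801 0.1024] [3.141 0.    3.12 ] F [-0.38 -0.4   0.02] op 0.002 gf 0.0
True
t25.89 tcp [0.4364 0.1799 0.0764] [-3.141e+00 -1.000e-03  3.120e+00] F [-2.06 -0.52  8.52] op -0.002 gf 4.4
t27.20 tcp [0.4354 0.1797 0.249 ] [-3.14e+00 -2.00e-03  3.12e+00] F [ 0.45  0.09 -0.01] op 0.002 gf 0.0
top 6409 [0.0623 0.066  0.0697]
0.4 0.06594288746421928
0.57 0.06599659863688959
60 [ 0.50945713 -0.2586513   0.1947017 ]
scene 10819 [0.0494 0.0649 0.0679]
0.4 0.06525262488244335
0.57 0.06365406483769748
51 [ 0.51137137 -0.25613534  0.19125518]
```

View pics/top9.png

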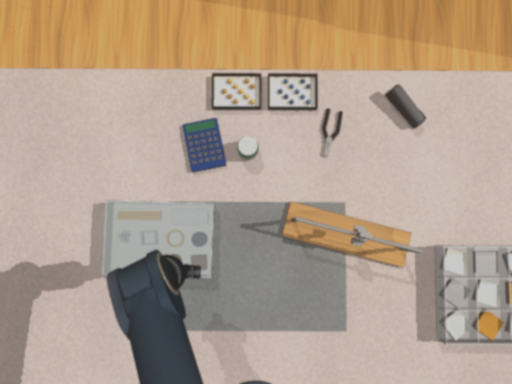

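The lid lies flat over the box (u 105–213) with the clutter under it. The hanger is on the rail at (361,235), and the calculator, jar and pliers are where they were.

```bash
python3 -c "
from h import *
print(robot.close_job())"
```

```text
the job is handed in; nothing more can be done
None
```

The job is handed in, verdict not shown: by camera, the hanger hangs released on the ring to within about 3 mm, the lid is shut flat, no other piece appears to have left the box, the bystanders look unmoved, and it took about 27 s of the 64 s.

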